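# Prop a ware board with a screw jack

### The job

In this pottery studio a ware board with a dish on it bridges two plaster props, and one of the two screw jacks stands under the middle of the board. Turn that jack's knob clockwise until its platform comes up against the board and carries it, raising the board by no more than a few millimetres, then let go. Leave the spare jack and the dish undisturbed.

Things in the scene. Friction and masses are not known exactly. Their poses are not given: they have to be found in the camera images.
- jack_grip (a point): Grip point on the vertical axis of the knob of the jack under the board, 144 mm above the bench. Black knob: 44 mm disc (top at 123 mm) with an upright bar handle 44 mm long, 14 mm thick, top at 157 mm. x axis along the bar, z up: pinch across the 14 mm. It tops a grey column 125 mm from the platform's centre, on the robot's side. Free space all round above the board.
- jack_knob (a joint): Turn of that knob, rad, growing clockwise seen from above, stops at 0 and 2.6. At 0 the bar lies along the jack (column to platform), at 1.57 square across it. Each rad lifts the platform 12 mm; it meets the board at about 1.40, whatever the start (0.15 to 1.15). Stiff: 0.12 N m, up to 0.2 under the board's weight; stays where it is left.
- jack_platform: Aluminium platform, 120 (x) x 100 x 8 mm, showing a little on both sides of the board, on the scissor arms of the jack under the board; origin at the centre of its upper face, z up, x pointing from the knob's column to the platform. It only moves up and down (upper face 86 mm above the bench with the knob at 0).
- board: Loose wooden ware board, 250 mm long (y axis), 80 mm wide (x), 12 mm thick, about 0.2 kg; origin at the centre of its underside. It lies across two fixed white plaster props 102.8 mm tall, 105 mm to each side of the platform's centre; its underside starts 3 to 15 mm above the platform.
- dish: Loose terracotta dish, 90 mm across the rim, 40 mm high, about 0.2 kg, standing on the board; origin at the centre of its underside. To be left alone.
- spare_bar_end (a point): End of the bar handle on the knob of the spare jack, which is the same kind of jack standing about 350 mm to the side, with nothing above it; this point is 22 mm from the knob's axis, 144 mm above the bench. Its knob turns just as easily: leave it alone.

How it is judged:
At the end, for the whole second after the job is handed in: The jack's platform touches the board's underside and bears some of its weight; the board has risen by less than 7 mm, lies level (within about 6 degrees), at rest and within 25 mm of centred over the platform; the dish stands upright on the board (contact force between jack_platform and board above 0.3 N and height (world z) of board below 0.1098 m and angle between board's own z axis and vertical below 0.1 rad and horizontal distance between board and jack_platform below 0.025 m and linear speed of board below 0.02 m/s and horizontal distance between dish and board below 0.06 m and z of dish in the frame of board above 0.006 m and angle between dish's own z axis and vertical below 0.15 rad).
It fails at once if the spare jack's knob was turned (its bar end moved more than 8 mm) (distance of spare_bar_end from where it was at the start of the episode above 0.008 m).
It fails at once if the dish was knocked (moved more than 30 mm) (distance of dish from where it was at the start of the episode above 0.03 m).
It also fails if it takes over 29 s, if anything falls off the work surface, if the arm or the gripper's body presses on something with over 40 N, if the wrist force passes 120 N, or if a joint passes its speed limit or range.

### The arm

A 6-joint arm with a two-finger parallel gripper is mounted at the origin on the work surface. World frame = base frame: x ahead of the robot, y to its left, z up, the work surface at z = 0. Lengths are in m, angles in rad, forces in N, time in s.
With the tool pointing down it reaches from about 0.325 to 0.85 m from the base axis. Payload 4.4 kg.
Tool frame: the origin (TCP) lies on the mounting face of the last link; the fingertips stand 199 mm ahead of it and the grasp point (between the pads) lies 180 mm ahead of it; z points along the fingers, y is the line along which they close (so a half turn about z gives the same grasp; the last joint's range is limited). The gripper opens to 94 mm and grips with 3 to 60 N. Pads are 16 mm wide; open, the fingers measure 119 mm over their backs; the gripper's body (75 mm by 177 mm) begins 78 mm behind the grasp point.
Start: joints at [-1.433, 0.207, 1.542, -0, 1.393, -0.15], TCP at [0.163, -0.551, 0.405] pointing down, gripper open.
Joint ranges: [-2.73, 2.73], [-0.86, 2.22], [0.23, 2.46], [-1.11, 4.25], [0.08, 2.63], [-2.82, 2.82]. Speed limits (rad/s): [2.79, 2.79, 3.14, 3.14, 3.14, 3.14].

### API

Orientations are given as [roll, pitch, yaw] about the fixed x, y, z axes, in that order (R = Rz(yaw) Ry(pitch) Rx(roll)).
In Python, from plant import robot gives the robot as it stands.
- The arm moves only by the tool arm_command, never from a script. Its argument "series" is a list of rows, each an object with "delta_pos": the shift along the tool's x, y, z in mm, a list of three; "dr": the turn, a rotation vector about the tool's x, y, z in rad, a list of three; "gripper": the closure, from 0 (fully open) to 1 (shut). A call has 1 to 12 rows; each row shifts and turns the commanded pose from where the row before left it, along the tool's axes as they then stand; what a row does not reach is not made up. A row lasts 1/8 s, in which the tool goes at most 62.5 mm and 10.7 degrees, less where a joint would pass 70% of its speed; a pose out of reach is approached as far as the arm can. A call with a gripper value outside its range is refused whole. The fingers move at their own pace and stop on an object; the grip force is fixed at half the most. Time passes only in rows, so rows that do not move let the fingers close. It gives the time, the measured TCP pose, the force, the opening and the grip force at its end, in the units of the state.
- robot.state(): the state, without advancing time (a new reading comes with each control period).
- robot.capture(name): name is "scene" or "side" or "wrist"; returns a dict with "frame" (400x640x3 uint8, red, green, blue), "z_map" (400x640 float32, m along the optical axis (not along the pixel's ray), 0 where there is no reading), "fx", "fy", "cx", "cy" (pixels), "k1" (the pictures are not rectified: a ray, as slopes to the right and down, at radius r is drawn at 1 + k1 r^2 times it, then the intrinsics apply), "R" (3x3) and "t" (3): a world point X has camera coordinates R X + t; the wrist camera has in their place "T_tool_cam" (4x4, takes a point from camera to tool coordinates, whose origin is the TCP and whose axes are the flange's). Camera axes: x right, y down, z forward; pixel columns grow to the right and rows downward; lengths in m; the calibration is good to about 2 mm. A picture is of the moment at which its call begins: read the wrist's pose just before it.
- robot.job_done(): hands the job in; it is judged then, once.
Trained networks look in a picture, given as the dict that the camera call returned (one of the last four; its "shot" number tells which), for a name from the list of things; names that differ only in an ending like _2 or _b are one class to them, and where a whole thing is asked for, a point or a joint stands for the part that bears it (a point fixed in the world has none). Each returns a list of dicts, best first, with "score" (0 to 1); they miss things now and then, are a little off and sometimes report something else, mostly with a low value. They report only what shows in the picture. A call takes as long as a camera call.
- robot.boxes_of(label, picture): "extent" ([left, top, width, height] in pixels, round what is visible of it).
- robot.trace(label, picture): "pixels" (400x640 bool, what is visible of it) and "extent" ([left, top, width, height] in pixels, round what is visible of it).
- robot.place_of(label, picture): "position" ([row, column] in pixels: a listed point, or the origin of a listed thing).
The state is a dict: "t": time; "q": joint angles; "qvel": joint speeds; "joint_efforts": joint torques, N m; "position": TCP position; "tool_rot": TCP orientation; "force": force on the tool from outside, world axes, zero at the start; "wrist_torque": the same for the moment, N m; "gripper_width": finger opening in m; "finger_force": force on a finger pad.
Only numpy, scipy, OpenCV 4.12 (cv2) and the standard library are available. Lean on these libraries where they do the work, as an engineer would, in place of code of your own. Each camera call takes 0.05 s, during which the arm holds its last target. There are 200 camera calls.

## Working session

There is one attempt and no reset: what is moved stays moved. The work goes in short steps, Python scripts to look and compute and a tool call to move; the robot and the scene stay as the last step left them, time stands still between calls to the robot, and variables do not carry over. Pictures are saved under pics/ and viewed, at most 10 in all, crops included, and the job is handed in when it is done.

Besides the shell and the picture viewer there is one more tool, called after "Emit:" as a command line: name --argument value ..., lists and objects as JSON in quotes. arm_command: Moves the arm, as the interface text tells. Its arguments: {"type":"object","properties":{"series":{"type":"array"}},"required":["series"]}

```bash
mkdir -p pics; ls; cat > h.py <<'E'
import numpy as np, cv2
from plant import robot
from scipy.spatial.transform import Rotation as Ro
def cam(p,st=None):
    if 'R' in p: return np.array(p['R']),np.array(p['t'])
    T=np.array(p['T_tool_cam']); W=np.eye(4); W[:3,:3]=Ro.from_euler('xyz',st['tool_rot']).as_matrix(); W[:3,3]=st['position']
    M=np.linalg.inv(W@T); return M[:3,:3],M[:3,3]
def ray(p,uv):
    K=np.array([[p['fx'],0,p['cx']],[0,p['fy'],p['cy']],[0,0,1.]])
    return cv2.undistortPoints(np.array(uv,float).reshape(-1,1,2),K,np.array([p['k1'],0,0,0.]))[:,0]
def at_z(p,uv,z,st=None):
    R,t=cam(p,st); r=np.c_[ray(p,uv),np.ones(len(np.reshape(uv,(-1,2))))]@R; c=-R.T@t
    return c+r*((z-c[2])/r[:,2])[:,None]
def at_depth(p,uv,st=None):
    R,t=cam(p,st); uv=np.reshape(uv,(-1,2)); d=p['z_map'][uv[:,1].astype(int),uv[:,0].astype(int)]
    return (np.c_[ray(p,uv),np.ones(len(uv))]*d[:,None]-t)@R
E
python3 - <<'E'
from h import *
print(robot.state())
for n in ['scene','side']:
    p=robot.capture(n); cv2.imwrite(f'pics/{n}1.png',p['frame'][...,::-1])
    for l,z in [('jack_grip',.144),('jack_platform',.09),('board',.103),('dish',.115),('spare_bar_end',.144)]:
        for d in robot.place_of(l,p)[:2]:
            uv=d['position'][::-1]; print(n,l,d['score'],np.round(uv),at_z(p,uv,z).round(3))
E
```

```text
pics
{'t': 0.0, 'q': array([-1.43351331e+00,  2.07396576e-01,  1.54292865e+00, -1.11840802e-05,
        1.39347766e+00, -1.50562211e-01]), 'qvel': array([ 0.00206882, -0.00149209,  0.00078386, -0.00058143,  0.00130349,
        0.00107693]), 'joint_efforts': array([ 1.15660507e-03, -3.70874083e+01, -2.81413579e+01,  6.98958384e-02,
        3.60606518e-02, -1.65206166e-04]), 'position': array([ 0.16313898, -0.55100064,  0.40351561]), 'tool_rot': array([-3.13940577e+00, -3.20641744e-04,  2.87846860e-01]), 'force': array([ 0.44189135, -0.1333694 ,  0.88193757]), 'wrist_torque': array([0.01840402, 0.05063335, 0.05058421]), 'finger_force': 0.0, 'gripper_width': 0.09412490047424005}
scene jack_grip 0.96 [452. 217.] [[0.558 0.224 0.144]]
scene board 0.84 [434. 284.] [[0.668 0.21  0.103]]
scene dish 0.74 [443. 291.] [[0.689 0.221 0.115]]
scene spare_bar_end 0.83 [208. 155.] [[ 0.485 -0.238  0.144]]
scene spare_bar_end 0.73 [452. 214.] [[0.55  0.223 0.144]]
side jack_grip 0.58 [297. 285.] [[0.548 0.223 0.144]]
side board 0.89 [236. 283.] [[0.663 0.21  0.103]]
side board 0.57 [224. 282.] [[0.684 0.214 0.103]]
side dish 0.64 [224. 284.] [[0.674 0.228 0.115]]
side spare_bar_end 0.76 [400. 157.] [[ 0.473 -0.232  0.144]]
```

```bash
python3 - <<'E'
import cv2
a=cv2.imread('pics/scene1.png')[120:400,120:560];b=cv2.imread('pics/side1.png')[80:360,150:590]
cv2.imwrite('pics/a.png',cv2.resize(cv2.vconcat([a,b]),None,fx=1.07,fy=1.07))
E
```

```text
(no output)
```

View pics/a.png

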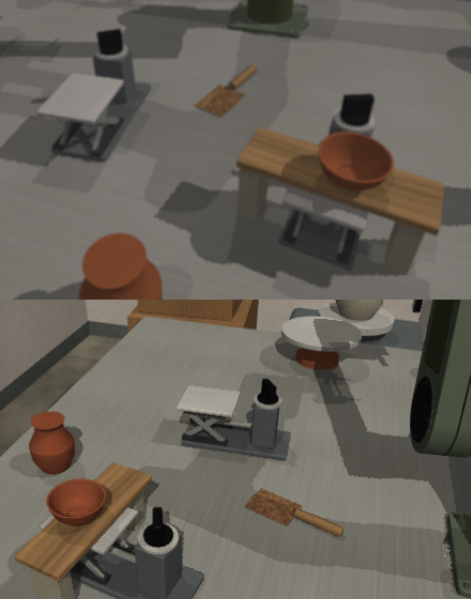

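Emit:
arm_command --series '[{"delta_pos": [38, -45, -10], "dr": [0, 0, 0], "gripper": 0}, {"delta_pos": [38, -45, -10], "dr": [0, 0, 0], "gripper": 0}, {"delta_pos": [38, -45, 0], "dr": [0, 0, 0], "gripper": 0}, {"delta_pos": [38, -45, 0], "dr": [0, 0, 0], "gripper": 0}, {"delta_pos": [38, -45, 0], "dr": [0, 0, 0], "gripper": 0}, {"delta_pos": [38, -45, 0], "dr": [0, 0, 0], "gripper": 0}, {"delta_pos": [38, -45, 0], "dr": [0, 0, 0], "gripper": 0}, {"delta_pos": [38, -45, 0], "dr": [0, 0, 0], "gripper": 0}, {"delta_pos": [38, -45, 0], "dr": [0, 0, 0], "gripper": 0}, {"delta_pos": [38, -45, 0], "dr": [0, 0, 0], "gripper": 0}, {"delta_pos": [38, -45, 0], "dr": [0, 0, 0], "gripper": 0}, {"delta_pos": [38, -45, 0], "dr": [0, 0, 0], "gripper": 0}]'

```text
t: 2.1
position: [0.4476, 0.098, 0.4251]
tool_rot: [3.141, -0.001, 0.288]
force: [0.5, 0.0, -0.1]
gripper_width: 0.0939
finger_force: 0.0
```

Emit:
arm_command --series '[{"delta_pos": [20, -40, 0], "dr": [0, 0, 0.15], "gripper": 0}, {"delta_pos": [0, -20, 0], "dr": [0, 0, 0.15], "gripper": 0}, {"delta_pos": [0, 0, 0], "dr": [0, 0, 0], "gripper": 0}]'

```text
t: 2.48
position: [0.452, 0.1608, 0.4246]
tool_rot: [3.141, 0.0, -0.007]
force: [0.3, -0.2, 0.6]
gripper_width: 0.0936
finger_force: 0.0
```

```bash
cat > look.py <<'E'
from h import *
import sys
st=robot.state(); p=robot.capture('wrist'); cv2.imwrite(f'pics/{sys.argv[1]}.png',p['frame'][...,::-1])
print(st['t'],st['position'].round(4),st['tool_rot'].round(3),st['q'].round(2)); print(np.array(p['T_tool_cam']).round(3))
for l,z in [('jack_grip',.144),('jack_platform',.09),('board',.103),('dish',.115)]:
    for d in robot.place_of(l,p)[:2]:
        uv=d['position'][::-1]; print(l,d['score'],np.round(uv),at_z(p,uv,z,st).round(4))
v,u=np.mgrid[0:400:2,0:640:2]; uv=np.c_[u.ravel(),v.ravel()]; uv=uv[p['z_map'][uv[:,1],uv[:,0]]>0]
X=at_depth(p,uv,st); rgb=p['frame'][uv[:,1],uv[:,0]].max(1)
m=(X[:,2]>.140)&(X[:,2]<.17)&(rgb<60)&(np.hypot(X[:,0]-.555,X[:,1]-.223)<.05)
Y=X[m]
if len(Y)>20:
    (c,s,a)=cv2.minAreaRect((Y[:,:2]*1000).astype(np.float32)); print('bar',len(Y),Y[:,2].max(),c,s,a)
    w,V=np.linalg.eigh(np.cov(Y[:,:2].T)); print('yaw pca',np.arctan2(V[1,1],V[0,1]))
m=(X[:,2]>.108)&(X[:,2]<.122)&(abs(X[:,0]-.66)<.1)&(rgb>80)
(c,s,a)=cv2.minAreaRect((X[m,:2]*1000).astype(np.float32)); print('board',m.sum(),c,s,a)
E
python3 look.py w1
```

```text
2.475 [0.452  0.1608 0.4246] [ 3.141  0.    -0.007] [ 0.16 -0.02  1.74 -0.    1.42  1.74]
[[ 0.    -0.96  -0.279  0.083]
 [ 1.     0.     0.     0.   ]
 [-0.    -0.279  0.96   0.019]
 [ 0.     0.     0.     1.   ]]
jack_grip 0.92 [230.  82.] [[0.5497 0.2269 0.144 ]]
bar 315 0.15740869971064217 (548.7916870117188, 224.71453857421875) (13.816364288330078, 43.55020523071289) 21.21210479736328
yaw pca 1.9350303373052473
board 234 (584.971923828125, 171.99136352539062) (29.57819366455078, 167.20205688476562) 18.511844635009766
```

View pics/w1.png

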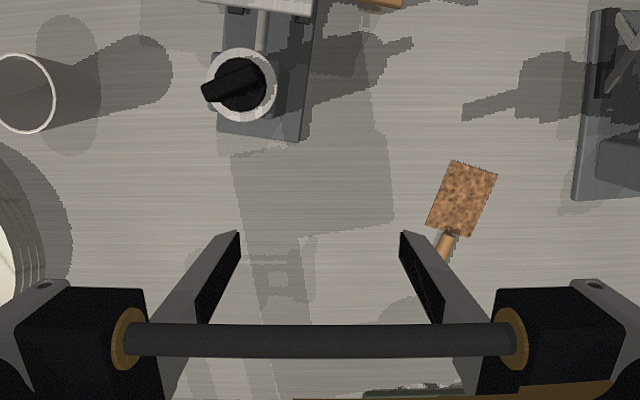

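Emit:
arm_command --series '[{"delta_pos": [48, -32, 0], "dr": [0, 0, 0], "gripper": 0}, {"delta_pos": [49, -33, 0], "dr": [0, 0, 0], "gripper": 0}, {"delta_pos": [0, 0, 0], "dr": [0, 0, -0.18], "gripper": 0}, {"delta_pos": [0, 0, 0], "dr": [0, 0, -0.18], "gripper": 0}, {"delta_pos": [0, 0, 0], "dr": [0, 0, -0.18], "gripper": 0}, {"delta_pos": [0, 0, 0], "dr": [0, 0, -0.18], "gripper": 0}, {"delta_pos": [0, 0, 0], "dr": [0, 0, -0.18], "gripper": 0}, {"delta_pos": [0, 0, 0], "dr": [0, 0, -0.18], "gripper": 0}, {"delta_pos": [0, 0, 0], "dr": [0, 0, -0.18], "gripper": 0}, {"delta_pos": [0, 0, 0], "dr": [0, 0, -0.18], "gripper": 0}, {"delta_pos": [0, 0, 0], "dr": [0, 0, -0.18], "gripper": 0}, {"delta_pos": [0, 0, 0], "dr": [0, 0, -0.18], "gripper": 0}]'

```text
t: 4.22
position: [0.5503, 0.2223, 0.4247]
tool_rot: [-3.142, 0.0, 1.793]
force: [-0.1, -0.2, -0.5]
gripper_width: 0.0943
finger_force: 0.0
```

Emit:
arm_command --series '[{"delta_pos": [0, 0, 0], "dr": [0, 0, -0.14], "gripper": 0}, {"delta_pos": [0, 0, 0], "dr": [0, 0, 0], "gripper": 0}, {"delta_pos": [0, 0, 0], "dr": [0, 0, 0], "gripper": 0}]'

```text
t: 4.6
position: [0.5502, 0.2229, 0.4247]
tool_rot: [3.142, 0.0, 1.925]
force: [0.5, 0.0, 0.4]
gripper_width: 0.0944
finger_force: 0.0
```

```bash
python3 look.py w2
```

```text
4.6 [0.5502 0.2229 0.4247] [3.142 0.    1.925] [ 0.24  0.23  1.47 -0.    1.44 -0.12]
[[ 0.    -0.96  -0.279  0.08 ]
 [ 1.     0.    -0.001  0.001]
 [ 0.001 -0.279  0.96   0.019]
 [ 0.     0.     0.     1.   ]]
jack_grip 0.78 [313. 198.] [[0.5457 0.2247 0.144 ]]
board 0.59 [426. 242.] [[0.6701 0.2096 0.103 ]]
dish 0.64 [448. 240.] [[0.6835 0.222  0.115 ]]
bar 231 0.1570233120077775 (548.70361328125, 226.19801330566406) (13.541909217834473, 42.98361587524414) 22.17647361755371
yaw pca 1.9411911644808333
board 3571 (632.4193115234375, 216.9688720703125) (248.1302947998047, 154.7178192138672) 80.04584503173828
```

View pics/w2.png

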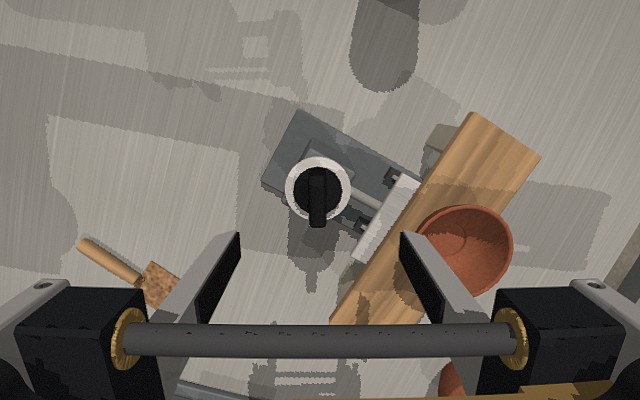

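Emit:
arm_command --series '[{"delta_pos": [3, 0, 0], "dr": [0, 0, -0.02], "gripper": 0.4}, {"delta_pos": [0, 0, 25], "dr": [0, 0, 0], "gripper": 0.4}, {"delta_pos": [0, 0, 25], "dr": [0, 0, 0], "gripper": 0.4}, {"delta_pos": [0, 0, 25], "dr": [0, 0, 0], "gripper": 0.4}, {"delta_pos": [0, 0, 22], "dr": [0, 0, 0], "gripper": 0.4}, {"delta_pos": [0, 0, 0], "dr": [0, 0, 0], "gripper": 0.4}]'

```text
t: 5.6
position: [0.548, 0.2263, 0.3254]
tool_rot: [-3.137, -0.001, 1.948]
force: [-0.2, -0.9, -0.3]
gripper_width: 0.0563
finger_force: 0.0
```

Emit:
arm_command --series '[{"delta_pos": [0, 0, 0], "dr": [0, 0, 0], "gripper": 1}, {"delta_pos": [0, 0, 0], "dr": [0, 0, 0], "gripper": 1}, {"delta_pos": [0, 0, 0], "dr": [0, 0, 0], "gripper": 1}, {"delta_pos": [0, 0, 0], "dr": [0, 0, 0], "gripper": 1}, {"delta_pos": [0, 0, 0], "dr": [0, 0, 0], "gripper": 1}, {"delta_pos": [0, 0, 0], "dr": [0, 0, 0], "gripper": 1}]'

```text
t: 6.35
position: [0.5481, 0.226, 0.3279]
tool_rot: [-3.138, 0.0, 1.948]
force: [-4.4, -2.0, 4.8]
gripper_width: 0.0136
finger_force: 30.0
```

```bash
python3 -c "
from h import *
s=robot.state();print({k:np.round(s[k],3) for k in ('t','position','tool_rot','force','wrist_torque','finger_force','gripper_width')})"
```

```text
{'t': np.float64(6.35), 'position': array([0.548, 0.226, 0.328]), 'tool_rot': array([-3.138,  0.   ,  1.948]), 'force': array([-4.433, -1.972,  4.829]), 'wrist_torque': array([-0.346,  0.754, -0.045]), 'finger_force': np.float64(29.984), 'gripper_width': np.float64(0.014)}
```

Emit:
arm_command --series '[{"delta_pos": [0, 0, 0], "dr": [0, 0, 0.07], "gripper": 1}, {"delta_pos": [0, 0, 0], "dr": [0, 0, 0.07], "gripper": 1}, {"delta_pos": [0, 0, 0], "dr": [0, 0, 0.07], "gripper": 1}, {"delta_pos": [0, 0, 0], "dr": [0, 0, 0], "gripper": 1}]'

```text
t: 6.85
position: [0.548, 0.226, 0.3279]
tool_rot: [-3.138, 0.001, 1.738]
force: [-4.3, -1.9, 4.4]
gripper_width: 0.0139
finger_force: 30.0
```

```bash
cat > s.py <<'E'
from h import *
s=robot.state();print({k:np.round(s[k],3) for k in ('t','position','tool_rot','force','wrist_torque')})
p=robot.capture('side')
cv2.imwrite('pics/side2.png',cv2.resize(p['frame'][250:400,150:350,::-1],None,fx=3,fy=3))
E
python3 s.py
```

```text
{'t': np.float64(6.85), 'position': array([0.548, 0.226, 0.328]), 'tool_rot': array([-3.138e+00,  1.000e-03,  1.738e+00]), 'force': array([-4.276, -1.857,  4.357]), 'wrist_torque': array([-0.458,  0.775, -0.071])}
```

Emit:
arm_command --series '[{"delta_pos": [0, 0, 0], "dr": [0, 0, 0.07], "gripper": 1}, {"delta_pos": [0, 0, 0], "dr": [0, 0, 0.07], "gripper": 1}, {"delta_pos": [0, 0, 0], "dr": [0, 0, 0.07], "gripper": 1}, {"delta_pos": [0, 0, 0], "dr": [0, 0, 0.07], "gripper": 1}, {"delta_pos": [0, 0, 0], "dr": [0, 0, 0.06], "gripper": 1}, {"delta_pos": [0, 0, 0], "dr": [0, 0, 0], "gripper": 1}]'

```text
t: 7.65
position: [0.548, 0.226, 0.3279]
tool_rot: [-3.138, 0.002, 1.398]
force: [-4.8, -3.2, 4.5]
gripper_width: 0.0138
finger_force: 30.0
```

```bash
python3 s.py
```

```text
{'t': np.float64(7.65), 'position': array([0.548, 0.226, 0.328]), 'tool_rot': array([-3.138e+00,  2.000e-03,  1.398e+00]), 'force': array([-4.8  , -3.215,  4.489]), 'wrist_torque': array([-0.379,  0.802,  0.009])}
```

View pics/side2.png

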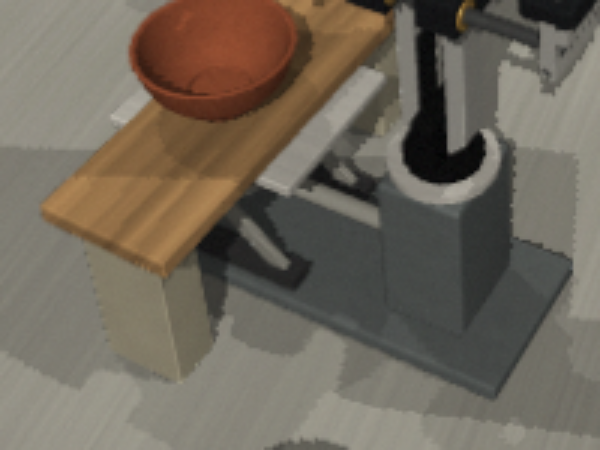

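Emit:
arm_command --series '[{"delta_pos": [0, 0, 0], "dr": [0, 0, 0.07], "gripper": 1}, {"delta_pos": [0, 0, 0], "dr": [0, 0, 0], "gripper": 1}, {"delta_pos": [0, 0, 0], "dr": [0, 0, 0], "gripper": 0.5}, {"delta_pos": [0, 0, 0], "dr": [0, 0, 0], "gripper": 0.5}, {"delta_pos": [0, 0, 0], "dr": [0, 0, 0], "gripper": 0.5}, {"delta_pos": [0, 0, 0], "dr": [0, 0, 0], "gripper": 0.5}, {"delta_pos": [0, 0, -25], "dr": [0, 0, 0], "gripper": 0.5}, {"delta_pos": [0, 0, -40], "dr": [0, 0, 0], "gripper": 0.5}, {"delta_pos": [0, 0, -40], "dr": [0, 0, 0], "gripper": 0.5}, {"delta_pos": [0, 0, 0], "dr": [0, 0, 0], "gripper": 0.5}, {"delta_pos": [0, 0, 0], "dr": [0, 0, 0], "gripper": 0.5}]'

```text
t: 9.07
position: [0.5487, 0.2263, 0.4316]
tool_rot: [-3.14, 0.001, 1.328]
force: [-0.1, -0.8, -0.1]
gripper_width: 0.0468
finger_force: 0.0
```

```bash
cat >> look.py <<'E'
m=(X[:,2]>.105)&(X[:,2]<.13)&(np.hypot(X[:,0]-.5487,X[:,1]-.226)>.045)&(abs(X[:,0]-.66)<.1)&(p['frame'][uv[:,1],uv[:,0],0]>1.3*p['frame'][uv[:,1],uv[:,0],2])
(c,s,a)=cv2.minAreaRect((X[m,:2]*1000).astype(np.float32)); print('board2',m.sum(),c,s,a,'z',np.percentile(X[m,2],[10,50,90]).round(4))
k=(abs(X[:,2]-.0)<.006); print('bench z',np.median(X[k,2]))
k=(np.hypot(X[:,0]-.5487,X[:,1]-.226)<.021)&(X[:,2]>.118)&(X[:,2]<.13)&(rgb<60); print('disc',k.sum(),np.median(X[k,2]))
m=(X[:,2]>.003)&(X[:,2]<.03)&(abs(X[:,0]-.55)<.1)&(abs(X[:,1]-.226)<.09)
(c,s,a)=cv2.minAreaRect((X[m,:2]*1000).astype(np.float32)); print('base',m.sum(),c,s,a)
E
python3 look.py w3
```

```text
9.075 [0.5487 0.2263 0.4316] [-3.140e+00  1.000e-03  1.328e+00] [ 0.25  0.23  1.46 -0.    1.46  0.49]
[[ 0.    -0.96  -0.279  0.081]
 [ 1.     0.    -0.     0.002]
 [ 0.001 -0.279  0.96   0.019]
 [ 0.     0.     0.     1.   ]]
jack_grip 0.89 [319. 202.] [[0.5491 0.2246 0.144 ]]
dish 0.61 [457. 161.] [[0.6797 0.2232 0.115 ]]
bar 237 0.15718416581772224 (548.8893432617188, 226.4986572265625) (42.76874923706055, 13.401725769042969) 76.26155090332031
yaw pca 1.3296610784667013
board 4235 (633.381591796875, 219.052734375) (243.0115509033203, 154.66822814941406) 80.33391571044922
board2 4584 (669.5520629882812, 212.70005798339844) (242.76602172851562, 80.92118835449219) 80.44243621826172 z [0.1174 0.1185 0.1234]
bench z 0.0006072951631559368
disc 212 0.12345114149228015
base 1280 (553.5152587890625, 225.45399475097656) (126.87294006347656, 163.42881774902344) 71.40796661376953
```

View pics/w3.png

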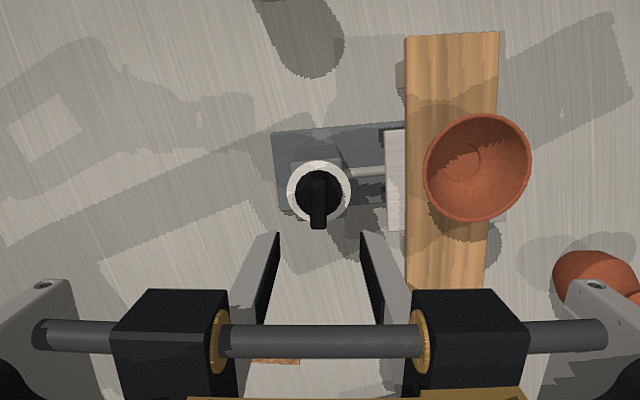

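```bash
python3 -c "
from plant import robot
print(robot.job_done())"
```

```text
the job is handed in; nothing more can be done
None
```

I turned the jack's knob clockwise to about 1.65 rad, so its platform now carries the board, measured about 3 mm above where it started. I then let go and handed the job in at 9.1 s; the spare jack and the dish were not touched, and no verdict came back.

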